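# Clear the sensor reference plate and hold the quadcopter over it

### The arm

A 6-joint arm with a two-finger parallel gripper is mounted at the origin on the work surface. World frame = base frame: x ahead of the robot, y to its left, z up, the work surface at z = 0. Lengths are in m, angles in rad, forces in N, time in s.
With the tool pointing down it reaches from about 0.35 to 0.925 m from the base axis. Payload 6.4 kg.
Tool frame: the origin (TCP) lies at the very end of the fingers, on their centre line; the grasp point (between the pads) lies 19 mm behind it (ctrl.grip_point_offset is the distance from the TCP to the grasp point, in m); z points along the fingers, x is the direction in which the jaws open and shut, and the axes are right-handed (so a half turn about z gives the same grasp; the last joint's range is limited). The gripper opens to 85 mm and grips with 20 to 120 N. Pads are 22 mm wide; open, the fingers measure 114 mm over their backs; the gripper's body (76 mm by 85 mm) begins 54 mm behind the grasp point. The pads swing forward as they close: fully open they stand 13 mm farther back than shut.
Start: joints at [-0.174, 0.245, 1.558, -0, 1.339, -0.174], TCP at [0.65, 0, 0.231] pointing down, gripper open.
Joint ranges: [-3.13, 3.13], [-1.02, 2.26], [0.13, 2.54], [-0.95, 4.09], [0.21, 2.88], [-2.74, 2.74]. Speed limits (rad/s): [2.57, 2.57, 3.14, 3.14, 3.14, 3.14].

### API

Orientations are given as a unit quaternion [w, x, y, z].
In Python, from station import ctrl, cams, job gives the robot as it stands.
- The arm moves only by the tool send_rows, never from a script. Its argument "increments" is a list of rows, each a list of 3 entries, a list of its own where there are three numbers: the finger opening in cm, from 0 to 8.54, then the shift along the tool's x, y, z in cm, then the turn about the tool's z in degrees. A call has 1 to 10 rows; each row is the pose to reach, as a shift and turn from the pose commanded when the call began, along the tool's axes at that moment; what a row does not reach only later rows make up. A row lasts 1/10 s, in which the tool goes at most 50 mm and 8.59 degrees, less where a joint would pass 70% of its speed; a pose out of reach is approached as far as the arm can. A call with a gripper value outside its range is refused whole. The fingers move at their own pace and stop on an object; "grip_force" is the grip in N (left out, the last holds). Time passes only in rows, so rows that repeat a pose let the fingers close. It gives the time, the measured TCP pose, the force and the opening at its end, in the units of the state.
- ctrl.state(): the state, without advancing time (a new reading comes with each control period).
- cams.grab_frame(name): name is "scene" or "side" or "wrist"; returns a dict with "color" (384x512x3 uint8, red, green, blue), "range_z" (384x512 float32, m along the optical axis (not along the pixel's ray), 0 where there is no reading), "intrinsics" (3x3 intrinsics, pixels), "dist" ([k1, k2, p1, p2, k3] as OpenCV has them; the pictures are not rectified), "R" (3x3) and "t" (3): a world point X has camera coordinates R X + t. Camera axes: x right, y down, z forward; pixel columns grow to the right and rows downward; lengths in m; the calibration is good to about 2 mm. A picture is of the moment at which its call begins.
- job.finish_job(): hands the job in, once; it reports no verdict.
The state is a dict: "time_s": time; "q": joint angles; "qd": joint speeds; "joint_torque": joint torques, N m; "tcp_pos": TCP position; "tcp_rot": TCP orientation; "ft_force": force on the tool from outside, world axes, zero at the start; "torque": the same for the moment, N m; "finger_gap": finger opening in m.
Only numpy, scipy, OpenCV 4.12 (cv2) and the standard library are available. Lean on these libraries where they do the work, as an engineer would, in place of code of your own. Each camera call takes 0.05 s, during which the arm holds its last target.

### The job

The drone's downward sensor is to be checked over the white reference plate: with the wooden scraper block, push all four loose metal chips off the plate into the trough at its end (do not touch the chips with the gripper), then set the scraper down upright on the bench, clear of plate and trough. Then lift the quadcopter off its stand and hold it level and still over the middle of the plate, its underside about 10 cm above the plate, and finish while holding it there: do not put it down or let go. Leave the charger, the jar and the screwdriver where they are.

Things in the scene. Friction and masses are not known exactly. Their poses are not given: they have to be found in the camera images.
- plate: Fixed white plate 150 (its x) x 110 (its y) x 30 mm high, no rims on top, with a grey catch trough along its +x end. Origin: centre of the white block's underside, on the bench; z up. Trough inside: x 75 to 143 mm, y -76 to 76 mm, floor 6 mm and 4 mm thick walls 20 mm above the bench (10 mm lower than the plate's top).
- plate_mid (a point): Middle of the reference plate's top face, 30 mm above the bench; axes as the plate's.
- trough_mid (a point): Middle of the trough's floor, 6 mm above the bench, 109 mm along +x from the plate's middle.
- scraper: Loose wooden scraper block standing on its rubber sole, 0.15 to 0.3 kg: a bar 36 (its x) x 130 (its y) x 20 mm high with a grip block 26 (x) x 56 mm (y) on its middle, from 20 to 64 mm above the sole. Origin: centre of the sole's underside; z up. Either long face pushes; it is symmetric by a half turn.
- scraper_grip (a point): Centre of the scraper's grip block, 44 mm above the sole: pinch here from above across x (26 mm).
- chip0: Loose dark steel chip on the plate, 12 g, 20 x 14 x 7 mm high; origin: centre of its underside.
- chip1: Loose dark steel chip on the plate, 12 g, L-shaped, about 22 x 20 x 7 mm high; origin at its underside near its middle.
- chip2: Loose dark steel chip on the plate, 12 g, a round slug 18 mm across and 7 mm high; origin: centre of its underside.
- chip3: Loose dark steel chip on the plate, 12 g, X-shaped, about 20 x 18 x 7 mm high; origin: centre of its underside. At the start the origins of all four chips lie at plate x -22 to +45 mm, y -34 to +34 mm, lying flat.
- stand: Fixed service stand: steel foot 110 mm across, a post and a rubber rest 70 mm (its x) by 50 mm (its y) with its flat top 50 mm above the bench. Origin: centre of the foot's underside. It stands to the left or to the right of the plate, the scraper on the other side.
- drone: Loose small quadcopter lying flat on the stand, 0.33 to 0.55 kg. Origin: centre of its flat underside; x to its nose, z up. Black frame 130 (x) x 50 x 32 mm high, centre of mass within 2 mm of the middle; motors at x, y = +-78 mm; propellers fixed, 30 mm above the underside, reaching 130 mm from the middle but not into the strip |x| < 25 mm.
- drone_battery (a point): Centre of the battery, a block fixed on the drone's top deck: 80 mm (drone x) by 36 mm (drone y) by 36 mm high, from 32 to 68 mm above the drone's underside. This point is 50 mm above the underside and over the centre of mass; grip here from above, across y (36 mm).
- charger: Bystander: black battery charger 90 x 120 x 50 mm with a small silver knob; origin: centre of its underside.
- jar: Bystander: clear screw jar with a steel cap, 56 mm across and 70 mm high; origin: centre of its underside.
- screwdriver: Bystander: screwdriver lying on the bench beyond the plate, handle to its -x; origin at its underside.
Mind the look-alikes: they are no part of the job. Several things look just like the scraper: the one meant starts farthest to the robot's left.

How it is judged:
On the way, in this order (a step that is already met when the one before it is completed fails the run):
1. all four chips lie in the trough (x of chip0 in the frame of plate between 0.075 and 0.145 m and y of chip0 in the frame of plate between -0.078 and 0.078 m and z of each of chip0, chip1, chip2, chip3 in the frame of plate below 0.022 m and x of chip1 in the frame of plate between 0.075 and 0.145 m and y of chip1 in the frame of plate between -0.078 and 0.078 m and x of chip2 in the frame of plate between 0.075 and 0.145 m and y of chip2 in the frame of plate between -0.078 and 0.078 m and x of chip3 in the frame of plate between 0.075 and 0.145 m and y of chip3 in the frame of plate between -0.078 and 0.078 m), for 0.2 s.
2. the scraper stands on the bench, off the plate and trough, and is let go (all of step 1 and height (world z) of scraper below 0.004 m and angle between scraper's own z axis and vertical below 0.1 rad and contact force between scraper and plate below 0.1 N and contact force between scraper and the arm below 0.1 N and contact force between scraper and the fingers below 0.1 N), for 0.2 s.
3. the drone is held in the air, off its stand, more than 60 mm above the plate's level (contact force between drone and stand below 0.1 N and z of drone in the frame of plate_mid above 0.06 m and contact force between drone and the fingers above 1 N), for 0.2 s.
At the end, for the whole second after the job is handed in: Chips in the trough; scraper upright (0.1 rad) on the bench, let go, not touching plate or trough; drone held by the fingers, off its stand, underside 60 to 150 mm above the plate's top, within 35 mm of its middle sideways, tilt under 0.1 rad, still (20 mm/s, 0.15 rad/s) (all of step 2 and all of step 3 and z of drone in the frame of plate_mid below 0.15 m and horizontal distance between drone and plate_mid below 0.035 m and angle between drone's own z axis and vertical below 0.1 rad and linear speed of drone below 0.02 m/s and angular speed of drone below 0.15 rad/s); the arm keeps its last pose, push and grip.
It fails at once if the gripper or arm touches a chip (contact force between any of chip0, chip1, chip2, chip3 and the fingers above 0.5 N or contact force between any of chip0, chip1, chip2, chip3 and the arm above 0.5 N).
It fails at once if a bystander is moved by more than 25 mm (distance of any of charger, jar, screwdriver from where it was at the start of the episode above 0.025 m).
It fails at once if the drone is tipped by more than 0.6 rad (angle between drone's own z axis and vertical above 0.6 rad).
It also fails if it takes over 64 s, if anything falls off the work surface, if the arm or the gripper's body presses on something with over 40 N, if the wrist force passes 120 N, or if a joint passes its speed limit or range.

## Working session

There is one attempt and no reset: what is moved stays moved. The work goes in short steps, Python scripts to look and compute and a tool call to move; the robot and the scene stay as the last step left them, time stands still between calls to the robot, and variables do not carry over. Pictures are saved under pics/ and viewed, and the job is handed in when it is done.

Besides the shell and the picture viewer there is one more tool, called after ">>>" as name([rows], argument=value, ...), one row to a line, values as JSON. send_rows: Moves the arm, as the interface text tells. Its arguments: {"type":"object","properties":{"increments":{"type":"array"},"grip_force":{"type":"number"}},"required":["increments"]}

```bash
ls -la; mkdir -p pics; cat > h.py <<'E'
import numpy as np, cv2
from station import ctrl, cams, job
def grab(n):
    f=cams.grab_frame(n); np.savez('last_%s.npz'%n,**{k:np.array(v) for k,v in f.items()}); return f
def load(n): return dict(np.load('last_%s.npz'%n))
def cloud(f):
    h,w=f['range_z'].shape
    u,v=np.meshgrid(np.arange(w),np.arange(h))
    p=cv2.undistortPoints(np.stack([u,v],-1).reshape(-1,1,2).astype(np.float64),f['intrinsics'],f['dist']).reshape(h,w,2)
    z=f['range_z'][...,None]
    pc=np.concatenate([p*z,z],-1)
    X=(pc-f['t'])@f['R']
    X[f['range_z']==0]=np.nan
    return X
def ray(f,uv,zp):
    p=cv2.undistortPoints(np.array(uv,float).reshape(-1,1,2),f['intrinsics'],f['dist']).reshape(-1,2)
    d=np.c_[p,np.ones(len(p))]@f['R']; c=-f['R'].T@f['t']
    return c+d*((zp-c[2])/d[:,2])[:,None]
def save(n,im): cv2.imwrite('pics/'+n,cv2.cvtColor(im,cv2.COLOR_RGB2BGR))
E
python3 - <<'E'
from h import *
for n in ['scene','side','wrist']:
    f=grab(n); save(n+'0.png',f['color']); print(n,-f['R'].T@f['t'],f['R'][2])
s=ctrl.state(); print(s['time_s'],s['tcp_pos'],s['tcp_rot'],s['finger_gap'],ctrl.grip_point_offset)
E
```

```text
total 12
drwxr-xr-x  3 agent agent 4096 Dec  6 20:02 .
drwxr-xr-x 23 root  root  4096 Dec  6 20:02 ..
drwxr-xr-x  2 agent agent 4096 Dec  6 20:02 pics
scene [ 0.95373141 -0.39066102  0.90117399] [-0.41138875  0.39153308 -0.82308028]
side [ 0.11654728 -0.65134089  0.65920495] [ 0.45515627  0.68045836 -0.57429016]
wrist [0.64990134 0.07621425 0.37373808] [-0.00239884 -0.29665746 -0.95498094]
0.15 [6.49569937e-01 6.01655142e-05 2.30448709e-01] [-1.30229162e-04  9.99999714e-01 -5.65044780e-06 -7.45385477e-04] 0.08512169149372567 0.0187
```

View pics/scene0.png

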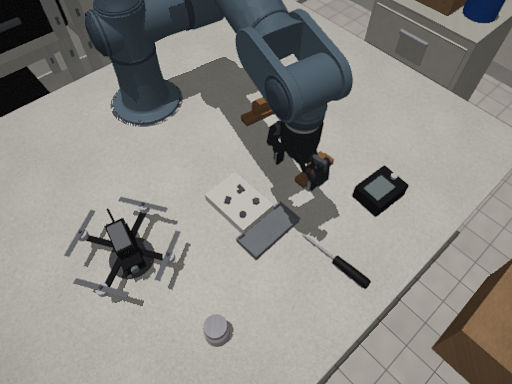

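View pics/side0.png

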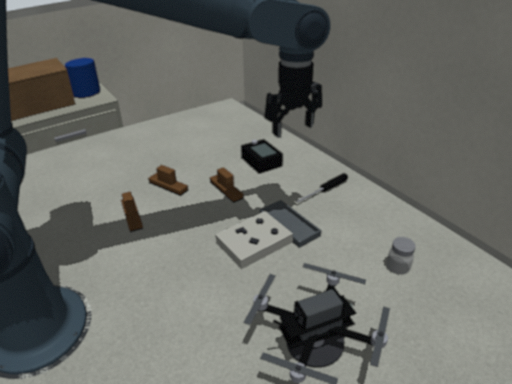

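View pics/wrist0.png

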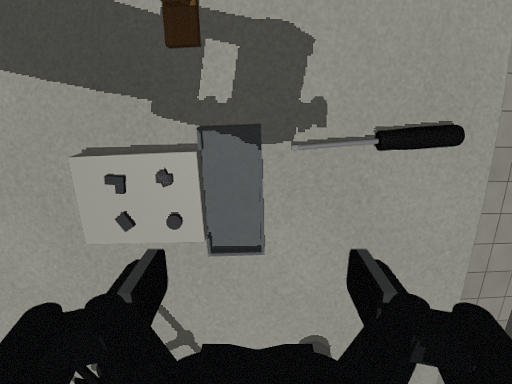

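```bash
python3 - <<'E'
from h import *
for n in ['scene','side','wrist']:
    f=load(n); X=cloud(f); c=f['color'].astype(int)
    br=(c[...,0]>c[...,2]*1.5)&(c[...,0]-c[...,2]>25)&(np.abs(X[...,0]-.6)<.4)&(np.abs(X[...,1])<.6)&(X[...,2]<.1)
    nl,lab,st,ce=cv2.connectedComponentsWithStats(br.astype(np.uint8))
    for i in range(1,nl):
        if st[i,4]>25:
            P=X[lab==i]; 
            print(n,'brown',st[i],ce[i].round(),P.min(0).round(3),P.max(0).round(3))
            top=P[P[:,2]>P[:,2].max()-.006]; 
            print('   top',len(top),top.mean(0).round(4),cv2.minAreaRect((top[:,:2]*1000).astype(np.float32)))
            low=P[(P[:,2]>.012)&(P[:,2]<.026)]
            if len(low)>10: print('   bar',len(low),cv2.minAreaRect((low[:,:2]*1000).astype(np.float32)))
for n in ['side','scene']:
  f=load(n)
  im=f['color'] 
  crop=im[140:260,90:330] if n=='side' else im[80:220,200:360]
  save(n+'crop.png',cv2.resize(crop,None,fx=3,fy=3,interpolation=cv2.INTER_CUBIC))
E
```

```text
scene brown [241  97  32  28 437] [257. 111.] [ 0.237  0.165 -0.003] [0.323 0.272 0.065]
   top 77 [0.2998 0.2223 0.0619] ((298.0209045410156, 222.35427856445312), (40.45187759399414, 27.320167541503906), 72.89811706542969)
   bar 199 ((296.46875, 213.59925842285156), (95.10851287841797, 39.69306564331055), 80.21353149414062)
scene brown [318 152  15  11  63] [324. 156.] [ 0.54   0.201 -0.002] [0.586 0.267 0.066]
   top 37 [0.5709 0.2091 0.0627] ((570.6675415039062, 209.13290405273438), (23.369239807128906, 16.204627990722656), 22.086185455322266)
   bar 22 ((570.206787109375, 251.4110565185547), (9.135029792785645, 32.75419235229492), 79.36726379394531)
scene brown [295 172  13  15 119] [302. 179.] [0.545 0.125 0.   ] [0.589 0.157 0.022]
   top 87 [0.5697 0.1388 0.0188] ((571.0066528320312, 141.7672119140625), (34.379356384277344, 31.83253288269043), 6.971372127532959)
   bar 105 ((571.0796508789062, 141.1994171142578), (35.74530029296875, 31.485986709594727), 2.3497586250305176)
side brown [149 166  38  28 509] [167. 180.] [0.401 0.24  0.009] [0.473 0.365 0.068]
   top 72 [0.4367 0
[... 861 characters left out ...]
82989501953), 81.4744644165039)
side brown [226 192  16   8  53] [234. 195.] [0.553 0.124 0.009] [0.582 0.163 0.022]
   top 33 [0.5652 0.1377 0.0198] ((567.4966430664062, 139.79559326171875), (28.099475860595703, 28.606792449951172), 88.11530303955078)
   bar 47 ((566.72021484375, 144.3489990234375), (28.52951431274414, 39.43684768676758), 3.419186592102051)
wrist brown [ 162    0   38   47 1298] [180.  23.] [0.552 0.129 0.009] [0.588 0.174 0.053]
   top 16 [0.5654 0.1665 0.0491] ((566.2258911132812, 166.4884796142578), (13.178168296813965, 0.8868478536605835), 5.950579643249512)
   bar 1203 ((569.9354858398438, 151.5850830078125), (35.76531219482422, 44.403297424316406), 1.8349530696868896)
```

View pics/sidecrop.png

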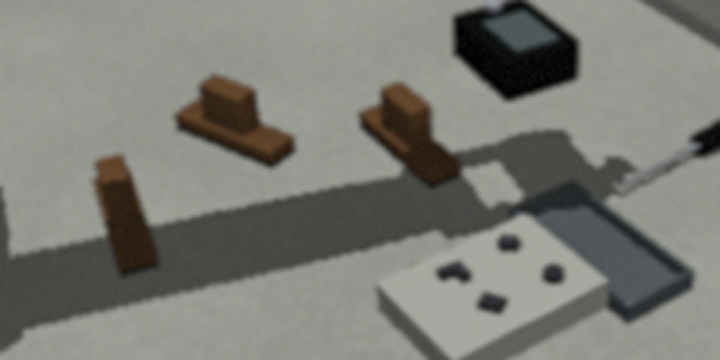

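View pics/scenecrop.png

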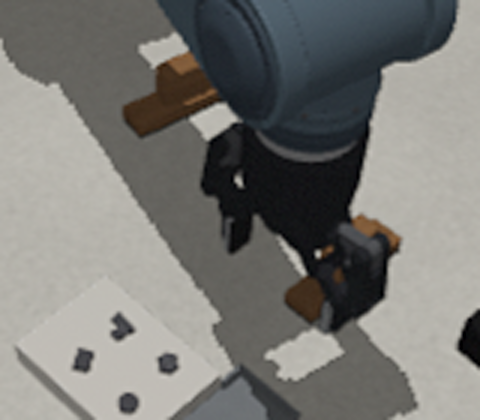

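```bash
python3 - <<'E'
from h import *
for n in ['wrist','scene','side']:
    f=load(n); X=cloud(f); c=f['color'].astype(int)
    reg=(X[...,0]>.4)&(X[...,0]<.75)&(np.abs(X[...,1])<.16)
    pl=reg&(np.abs(X[...,2]-.03)<.008)&(c.min(-1)>130)
    nl,lab,st,ce=cv2.connectedComponentsWithStats(pl.astype(np.uint8)); i=1+st[1:,4].argmax()
    m=(lab==i).astype(np.uint8); cs,_=cv2.findContours(m,cv2.RETR_EXTERNAL,cv2.CHAIN_APPROX_NONE); k=max(cs,key=cv2.contourArea)
    Pr=ray(f,k.reshape(-1,2),.03); r=cv2.minAreaRect((Pr[:,:2]*1000).astype(np.float32)); print(n,'plate',r,'z',np.nanmedian(X[lab==i][:,2]))
    hull=cv2.fillPoly(np.zeros_like(m),[cv2.convexHull(k)],1)
    hull=cv2.erode(hull,np.ones((3,3),np.uint8))
    ch=(hull>0)&(c.max(-1)<100)
    nl,lab,st,ce=cv2.connectedComponentsWithStats(ch.astype(np.uint8))
    for j in range(1,nl):
        if st[j,4]>8: print('  chip',st[j],ce[j].round(1),ray(f,ce[j],.034).round(4), 'topz',np.nanmax(X[lab==j][:,2]).round(3))
    # drone
    reg=(X[...,1]<-.12)&(X[...,1]>-.6)&(X[...,0]>.2)&(X[...,0]<.9)
    b=reg&(X[...,2]>.108)&(X[...,2]<.14)
    if b.sum()>30:
        P=X[b]; 
        print('  batt',len(P),P.mean(0).round(4),np.median(P[:,2]),cv2.minAreaRect((P[:,:2]*1000).astype(np.float32)))
    fr=reg&(X[...,2]>.068)&(X[...,2]<.1)
    if fr.sum()>30:
        P=X[fr];print('  frame/props',len(P),P.min(0).round(3),P.max(0).round(3),cv2.minAreaRect((P[:,:2]*1000).astype(np.float32)))
    # trough
    t=(np.abs(X[...,2]-.006)<.006)
f=load('scene'); save('dronescene.png',cv2.resize(f['color'][180:310,50:200],None,fx=4,fy=4,interpolation=cv2.INTER_CUBIC))
f=load('side'); save('droneside.png',cv2.resize(f['color'][250:384,230:410],None,fx=4,fy=4,interpolation=cv2.INTER_CUBIC))
E
```

```text
wrist plate ((508.3383483886719, -38.83865737915039), (149.74386596679688, 109.87079620361328), 2.016148328781128) z 0.030847915115398382
  chip [155 168  19  19 230] [164.  177.4] [[ 0.5447 -0.0102  0.034 ]] topz 0.04
  chip [104 174  22  20 315] [116.4 182.2] [[ 0.4886 -0.0156  0.034 ]] topz 0.04
  chip [115 211  21  21 244] [125.  220.9] [[ 0.4926 -0.0632  0.034 ]] topz 0.04
  chip [166 212  17  18 222] [174.1 220.6] [[ 0.5519 -0.0624  0.034 ]] topz 0.039
scene plate ((511.75634765625, -42.65127944946289), (149.19610595703125, 110.73014068603516), 2.0855894088745117) z 0.028798709410741086
  chip [237 185   8   8  36] [240.2 188.8] [[ 0.4903 -0.0192  0.034 ]] topz 0.039
  chip [225 196   6   8  34] [227.4 199.6] [[ 0.4939 -0.0667  0.034 ]] topz 0.039
  chip [253 198   6   6  32] [255.5 200.7] [[ 0.5456 -0.0141  0.034 ]] topz 0.039
  chip [240 211   6   7  32] [242.3 214. ] [[ 0.5532 -0.0663  0.034 ]] topz 0.038
  batt 560 [ 0.4509 -0.34    0.1167] 0.11689128636331647 ((428.185546875, -335.5694580078125), (36.3462028503418, 126.2982177734375), 78.19950866699219)
  frame/props 2246 
[... 234 characters left out ...]
02783203), 1.996077537536621) z 0.030300433864450697
  chip [256 219   7   5  31] [259. 221.] [[ 0.5453 -0.0128  0.034 ]] topz 0.039
  chip [236 228  11   6  48] [241.  230.5] [[ 0.4896 -0.0177  0.034 ]] topz 0.039
  chip [271 228   7   7  36] [274.  230.9] [[ 0.5535 -0.0644  0.034 ]] topz 0.041
  chip [249 238  10   6  45] [253.6 240.6] [[ 0.4944 -0.0652  0.034 ]] topz 0.04
  batt 960 [ 0.4448 -0.3401  0.1171] 0.11787072116550046 ((426.3118896484375, -333.84619140625), (38.08963394165039, 128.7368927001953), 77.43733215332031)
  frame/props 3504 [ 0.318 -0.469  0.068] [ 0.759 -0.207  0.1  ] ((524.6367797851562, -297.837158203125), (419.5403137207031, 244.93919372558594), 28.546470642089844)
```

View pics/dronescene.png

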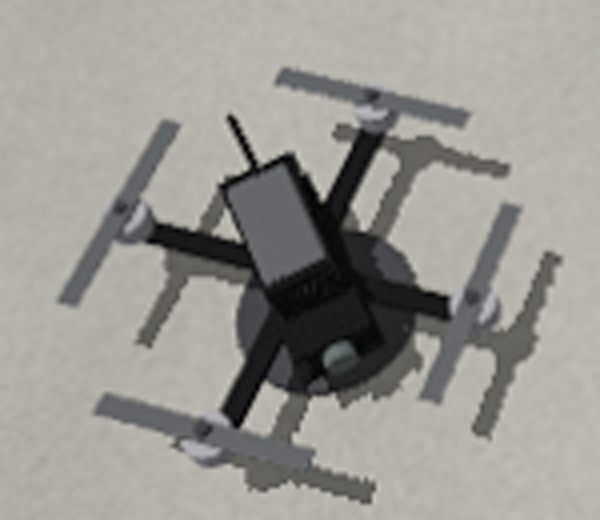

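View pics/droneside.png

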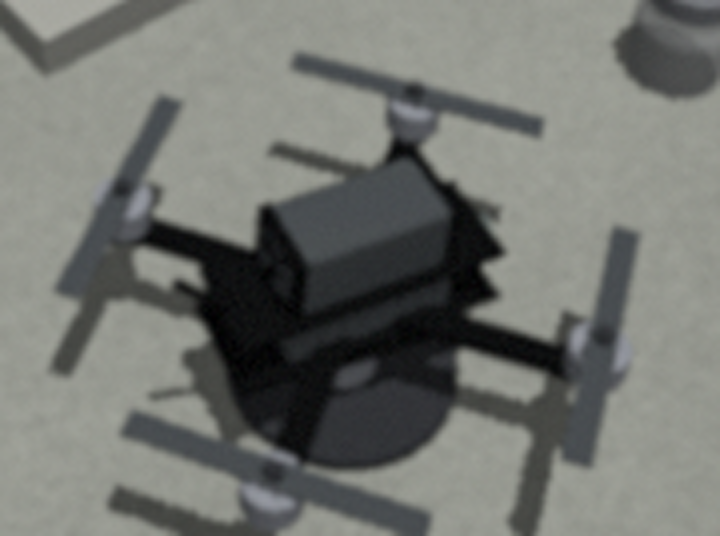

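Scene reading: the plate and four chips are at side (265,235), the drone and stand at side (320,320), and the jar at side (402,255). The charger is at (262,155) and the screwdriver at (330,185).

Scraper look-alikes (side pixels): 
- A at (130,208), y≈0.229
- B at (168,181), y≈0.303
- C at (227,185), y≈0.19

The farthest left is B, with its bar centre at (0.4375, 0.303) and yaw 24°. The crop shows it standing upright and complete. Moving above it now.

>>> send_rows([
  [8.5,[-1.1,-1.5,0.4],-1.2],
  [8.5,[-3.2,-4.5,1.2],-3.6],
  [8.5,[-5.7,-8.2,2.2],-6.5],
  [8.5,[-8.5,-12.1,3.2],-9.6],
  [8.5,[-11.3,-16.1,4.3],-12.7],
  [8.5,[-14.0,-20.0,5.3],-15.8],
  [8.5,[-16.6,-23.6,6.3],-18.7],
  [8.5,[-18.7,-26.7,7.1],-21.1],
  [8.5,[-20.2,-28.8,7.7],-22.8],
  [8.5,[-21.25,-30.3,8.1],-24],
])

```text
time_s: 1.15
tcp_pos: [0.4357, 0.3042, 0.1494]
tcp_rot: [0.0, 0.978, 0.209, -0.001]
ft_force: [-0.1, -0.3, 0.4]
finger_gap: 0.0847
```

```bash
python3 - <<'E'
from h import *
s=ctrl.state(); print(s['time_s'],s['tcp_pos'],s['tcp_rot'])
f=grab('wrist'); save('wrist1.png',f['color'])
X=cloud(f); c=f['color'].astype(int)
br=(c[...,0]>c[...,2]*1.5)&(c[...,0]-c[...,2]>20)&(np.linalg.norm(X[...,:2]-[.4375,.303],axis=-1)<.1)
for lo,hi in [(.012,.026),(.055,.072)]:
    P=X[br&(X[...,2]>lo)&(X[...,2]<hi)]
    if len(P)>10: print(len(P),P.mean(0),cv2.minAreaRect((P[:,:2]*1000).astype(np.float32)))
f=grab('scene'); X=cloud(f); c=f['color'].astype(int)
for f in [f,load('side')]:
    X=cloud(f)
    m=(np.linalg.norm(X[...,:2]-[.44,-.335],axis=-1)<.15)&(np.abs(X[...,2]-.118)<.006)
    m=cv2.morphologyEx(m.astype(np.uint8),cv2.MORPH_OPEN,np.ones((5,5),np.uint8))
    nl,lab,st,ce=cv2.connectedComponentsWithStats(m)
    for j in range(1,nl):
        P=X[lab==j]; print('batt top',len(P),P.mean(0).round(4),cv2.minAreaRect((P[:,:2]*1000).astype(np.float32)))
E
```

```text
1.15 [0.4356675  0.30423766 0.14940487] [ 5.42132181e-05  9.77859760e-01  2.09259986e-01 -7.37887555e-04]
2920 [0.43061935 0.32451012 0.02070059] ((437.10357666015625, 310.2403564453125), (35.301918029785156, 129.30084228515625), 22.82944679260254)
2324 [0.43574525 0.31238527 0.06424352] ((436.731689453125, 310.6282653808594), (25.82323455810547, 55.63573455810547), 23.139728546142578)
batt top 509 [ 0.4504 -0.3396  0.117 ] ((448.4595947265625, -339.7685546875), (36.038116455078125, 83.88841247558594), 78.11587524414062)
batt top 850 [ 0.4465 -0.3394  0.1179] ((448.97454833984375, -338.9762878417969), (38.0167350769043, 82.16653442382812), 77.26460266113281)
```

View pics/wrist1.png

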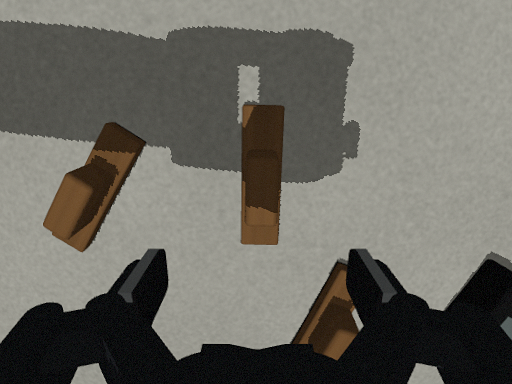

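The wrist view shows B centred at (262,175), lined up with the fingers. Descending, then gripping.

>>> send_rows([
  [8.5,[0.1,-0.3,1.0],0.5],
  [8.5,[0.15,-0.4,3.0],1],
  [8.5,[0.15,-0.4,5.5],1],
  [8.5,[0.15,-0.4,8.0],1],
  [8.5,[0.15,-0.4,10.0],1],
  [8.5,[0.15,-0.4,11.5],1],
  [8.5,[0.15,-0.4,12.2],1],
  [8.5,[0.15,-0.4,12.3],1],
  [8.5,[0.15,-0.4,12.3],1],
])

```text
time_s: 2.15
tcp_pos: [0.4379, 0.3073, 0.0278]
tcp_rot: [-0.0, 0.98, 0.199, 0.001]
ft_force: [-0.3, -0.2, 0.4]
finger_gap: 0.0849
```

```bash
python3 - <<'E'
from h import *
s=ctrl.state(); print(s['time_s'],s['tcp_pos'],s['tcp_rot'])
f=grab('wrist'); save('wrist2.png',f['color'])
E
```

```text
2.15 [0.4379328  0.30734408 0.02782921] [-9.14251812e-05  9.79962416e-01  1.99181761e-01  5.29540527e-04]
```

View pics/wrist2.png

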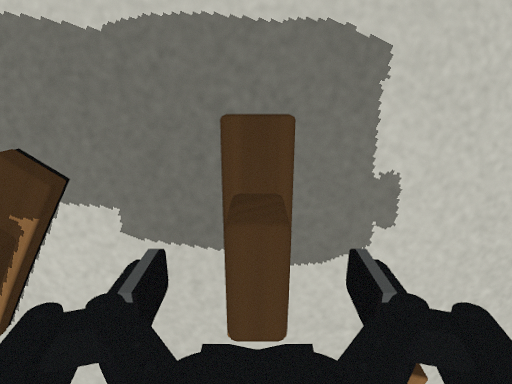

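>>> send_rows([
  [4.5,[0,0,0],0],
  [3.0,[0,0,0],0],
  [2.0,[0,0,0],0],
  [2.0,[0,0,0],0],
  [2.0,[0,0,0],0],
  [2.0,[0,0,0],0],
  [2.0,[0,0,0],0],
], grip_force=60)

```text
time_s: 2.9
tcp_pos: [0.4374, 0.3074, 0.0276]
tcp_rot: [-0.0, 0.98, 0.199, 0.0]
ft_force: [-1.2, -0.1, 4.4]
finger_gap: 0.0254
```

>>> send_rows([
  [2.0,[0,0,-1.5],0],
  [2.0,[0,0,-4.5],0],
  [2.0,[-0.5,1.3,-8],0.8],
  [2.0,[-1.6,3.9,-10],2.5],
  [2.0,[-3.2,7.8,-10],5],
  [2.0,[-5.0,12,-10],7.8],
  [2.0,[-6.8,16.3,-10],10.6],
  [2.0,[-8.5,20.5,-10],13.4],
  [2.0,[-10.2,24.5,-10],16],
  [2.0,[-11.6,28.0,-10],18.2],
])

```text
time_s: 3.9
tcp_pos: [0.4394, 0.0023, 0.1278]
tcp_rot: [0.0, 0.999, 0.041, 0.0]
ft_force: [0.5, 0.9, -1.4]
finger_gap: 0.0253
```

>>> send_rows([
  [2.0,[-1.2,2.0,0],1.8],
  [2.0,[-1.9,3.3,0],2.7],
  [2.0,[-2.2,3.8,0],2.8],
  [2.0,[-2.2,3.8,0],2.8],
  [2.0,[-2.2,3.8,0],2.8],
])

```text
time_s: 4.4
tcp_pos: [0.4212, -0.035, 0.1274]
tcp_rot: [-0.0, 1.0, 0.018, 0.0]
ft_force: [-0.6, 0.9, -2.2]
finger_gap: 0.0255
```

```bash
python3 - <<'E'
from h import *
for n in ['side','wrist']:
    f=grab(n); save(n+'3.png',f['color'])
    X=cloud(f); c=f['color'].astype(int)
    br=(c[...,0]>c[...,2]*1.5)&(c[...,0]-c[...,2]>20)&(np.linalg.norm(X[...,:2]-[.421,-.036],axis=-1)<.1)&(X[...,2]>.05)
    P=X[br]
    if len(P)>10: print(n,len(P),P.min(0),P.max(0))
    P=P[P[:,2]<.125]
    if len(P)>10: print(n,len(P),P.mean(0),cv2.minAreaRect((P[:,:2]*1000).astype(np.float32)))
print(ctrl.state()['tcp_pos'])
E
```

```text
side 709 [ 0.40306141 -0.10166594  0.10580335] [0.46751464 0.02436198 0.17945441]
side 439 [ 0.41673536 -0.06477758  0.11748579] ((421.3203430175781, -38.29811096191406), (33.86723327636719, 126.23355102539062), 2.125709295272827)
wrist 15093 [ 0.4015406  -0.09619563  0.11068377] [0.4402508  0.03315092 0.16659767]
wrist 6090 [0.42000265 0.0127472  0.12052355] ((421.57928466796875, -31.283462524414062), (35.615623474121094, 128.65394592285156), 2.0950517654418945)
[ 0.42130286 -0.03482608  0.12735005]
```

View pics/side3.png

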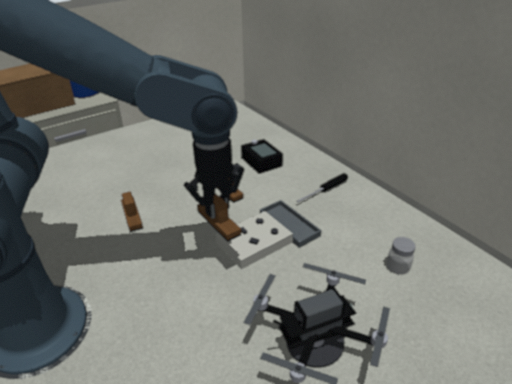

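View pics/wrist3.png

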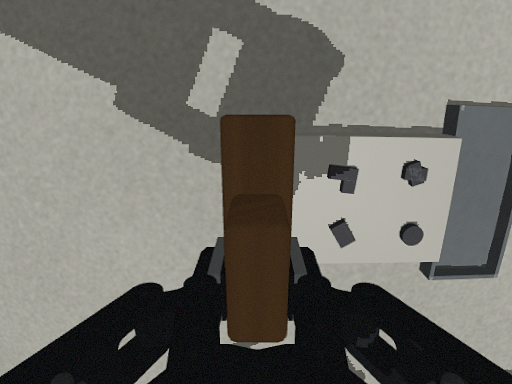

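>>> send_rows([
  [2.0,[0.6,0.2,0.5],0],
  [2.0,[1.3,0.4,1.5],0],
  [2.0,[1.8,0.5,3.0],0],
  [2.0,[1.9,0.5,4.8],0],
  [2.0,[1.9,0.5,5.8],0],
  [2.0,[1.9,0.5,6.4],0],
  [2.0,[1.9,0.5,6.4],0],
  [2.0,[1.9,0.5,6.4],0],
])

```text
time_s: 5.3
tcp_pos: [0.4407, -0.0399, 0.0637]
tcp_rot: [0.0, 1.0, 0.018, 0.0]
ft_force: [0.6, 0.2, -2.1]
finger_gap: 0.0251
```

>>> send_rows([
  [2.0,[0,0,0.15],0],
  [2.0,[0,0,0.3],0],
  [2.0,[0,0,0.3],0],
])

```text
time_s: 5.6
tcp_pos: [0.4404, -0.0399, 0.0605]
tcp_rot: [0.0, 1.0, 0.017, 0.0]
ft_force: [0.6, -0.4, -1.9]
finger_gap: 0.0253
```

```bash
python3 - <<'E'
from h import *
f=grab('side'); save('side4.png',cv2.resize(f['color'][130:270,160:340],None,fx=4,fy=4,interpolation=cv2.INTER_CUBIC))
s=ctrl.state(); print(s['tcp_pos'],s['ft_force'])
E
```

```text
[ 0.44036996 -0.03987639  0.06044858] [ 0.05993612 -0.32145964 -1.89812645]
```

View pics/side4.png

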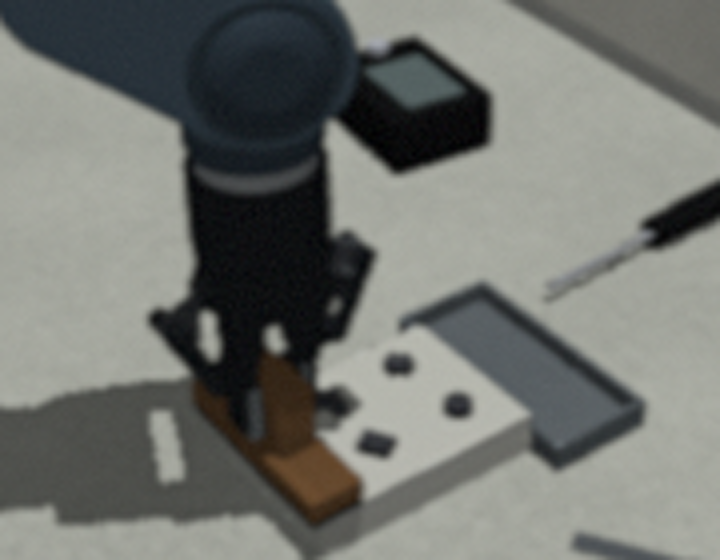

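>>> send_rows([
  [2.0,[0,0,0.1],0],
  [2.0,[0,0,0.2],0],
  [2.0,[0,0,0.2],0],
])

```text
time_s: 5.95
tcp_pos: [0.4402, -0.0398, 0.0582]
tcp_rot: [-0.0, 1.0, 0.017, -0.0]
ft_force: [0.7, 0.1, -1.3]
finger_gap: 0.0254
```

>>> send_rows([
  [2.0,[0,0,0.1],0],
  [2.0,[0,0,0.1],0],
])

```text
time_s: 6.15
tcp_pos: [0.4405, -0.0399, 0.0576]
tcp_rot: [0.0, 1.0, 0.017, 0.0]
ft_force: [-1.4, -0.1, 1.3]
finger_gap: 0.0254
```

>>> send_rows([
  [2.0,[0.2,0,-0.05],0],
  [2.0,[0.7,0,-0.05],0],
  [2.0,[1.5,0,-0.05],0],
  [2.0,[2.4,0,-0.05],0],
  [2.0,[3.3,0,-0.05],0],
  [2.0,[4.2,0,-0.05],0],
  [2.0,[5.1,0,-0.05],0],
  [2.0,[6.0,0,-0.05],0],
  [2.0,[6.9,0,-0.05],0],
  [2.0,[7.5,0,-0.05],0],
])

```text
time_s: 7.15
tcp_pos: [0.5162, -0.0372, 0.0578]
tcp_rot: [0.0, 1.0, 0.017, 0.0]
ft_force: [0.3, 0.2, -1.5]
finger_gap: 0.0252
```

```bash
python3 - <<'E'
from h import *
f=grab('side'); save('side5.png',cv2.resize(f['color'][130:270,160:340],None,fx=4,fy=4,interpolation=cv2.INTER_CUBIC))
f=grab('wrist'); save('wrist5.png',f['color'])
s=ctrl.state(); print(s['tcp_pos'],s['ft_force'])
E
```

```text
[ 0.51616684 -0.03730888  0.05795042] [ 0.37686677  0.52556898 -2.13427849]
```

View pics/side5.png

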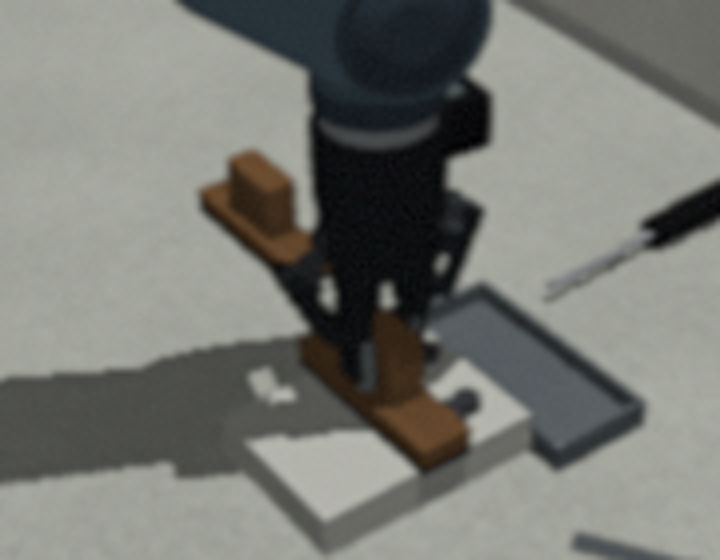

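View pics/wrist5.png

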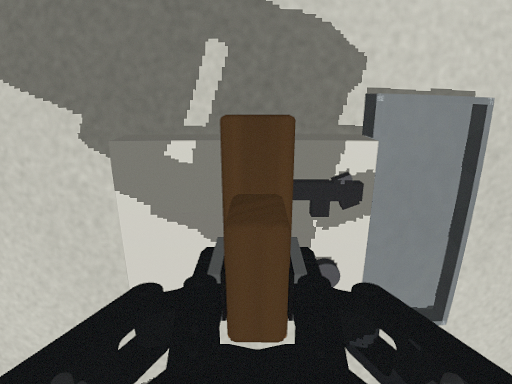

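>>> send_rows([
  [2.0,[0.3,0,0],0],
  [2.0,[1.0,0,0],0],
  [2.0,[1.8,0,0],0],
  [2.0,[2.6,0,0],0],
  [2.0,[3.4,0,0],0],
  [2.0,[4.2,0,0],0],
  [2.0,[5.0,0,0],0],
  [2.0,[5.8,0,0],0],
  [2.0,[6.5,0,0],0],
  [2.0,[6.8,0,0],0],
])

```text
time_s: 8.25
tcp_pos: [0.5841, -0.0349, 0.0579]
tcp_rot: [0.0, 1.0, 0.018, 0.0]
ft_force: [-1.0, -0.3, -2.2]
finger_gap: 0.0253
```

```bash
python3 - <<'E'
from h import *
f=grab('side'); save('side6.png',cv2.resize(f['color'][130:270,160:340],None,fx=4,fy=4,interpolation=cv2.INTER_CUBIC))
f=grab('wrist'); save('wrist6.png',f['color'])
s=ctrl.state(); print(s['tcp_pos'],s['ft_force'])
E
```

```text
[ 0.58360775 -0.03486458  0.05780069] [ 0.55432453  0.45561529 -2.00332445]
```

View pics/side6.png

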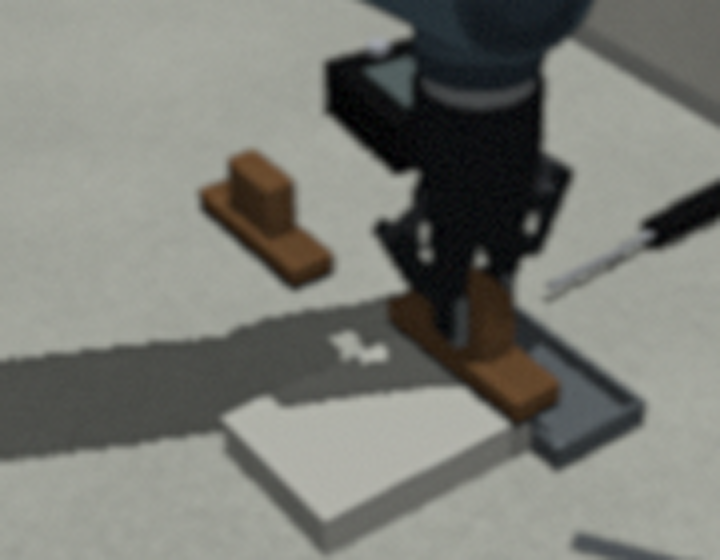

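View pics/wrist6.png

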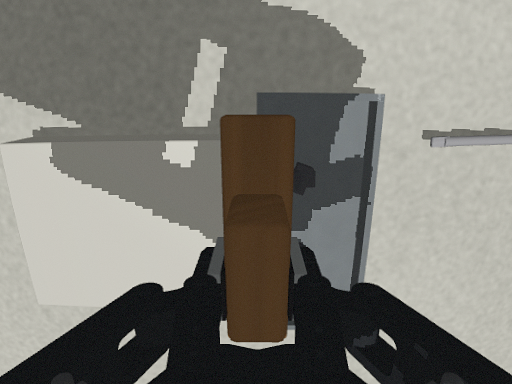

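>>> send_rows([
  [2.0,[0,0,-0.5],0],
  [2.0,[0,0,-2],0],
  [2.0,[-1,-1,-4.5],0],
  [2.0,[-3,-3,-7],-2],
  [2.0,[-6,-6,-8.5],-5],
  [2.0,[-9,-10,-9],-8],
  [2.0,[-12,-14,-9],-11],
  [2.0,[-13.5,-17,-9],-14],
  [2.0,[-14,-18,-9],-15],
  [2.0,[-14,-18,-9],-15],
])

```text
time_s: 9.35
tcp_pos: [0.4367, 0.141, 0.1488]
tcp_rot: [0.0, 0.989, 0.149, 0.001]
ft_force: [-0.9, -0.5, -3.1]
finger_gap: 0.0252
```

```bash
python3 - <<'E'
from h import *
f=grab('side'); save('side7.png',cv2.resize(f['color'][130:270,160:340],None,fx=4,fy=4,interpolation=cv2.INTER_CUBIC))
f=grab('scene'); save('scene7.png',cv2.resize(f['color'][150:280,180:330],None,fx=5,fy=4.6,interpolation=cv2.INTER_CUBIC))
s=ctrl.state(); print(s['tcp_pos'],s['tcp_rot'])
P0=np.array([.510,-.040]);a=np.radians(2.03);ex=np.array([np.cos(a),np.sin(a)]);ey=np.array([-ex[1],ex[0]])
for n in ['side','scene']:
    f=load(n);X=cloud(f);c=f['color'].astype(int)
    d=X[...,:2]-P0; px=d@ex;py=d@ey
    m=(px>.06)&(px<.15)&(np.abs(py)<.085)&(c.max(-1)<60)&(X[...,2]>.006)
    nl,lab,st,ce=cv2.connectedComponentsWithStats(m.astype(np.uint8))
    for j in range(1,nl):
        if st[j,4]>8:
            k=lab==j; print(n,st[j],ce[j].round(),'plate',px[k].mean().round(3),py[k].mean().round(3),X[k][:,2].mean().round(3),X[k][:,2].max().round(3))
E
```

```text
[0.43787855 0.13962417 0.14861268] [3.23627445e-04 9.89066547e-01 1.47467270e-01 8.15197295e-04]
side [264 202  54  29 148] [293. 214.] plate 0.137 0.018 0.013 0.02
side [275 215   8   7  29] [278. 218.] plate 0.096 0.024 0.017 0.025
side [289 227   7   5  24] [293. 229.] plate 0.098 -0.03 0.014 0.021
side [293 232  27  14  87] [305. 240.] plate 0.099 -0.077 0.012 0.02
scene [274 204   7   5   9] [277. 206.] plate 0.079 0.063 0.015 0.019
scene [265 215  10   7  40] [270. 218.] plate 0.092 0.023 0.016 0.023
scene [242 220  57  39  91] [273. 241.] plate 0.143 -0.017 0.013 0.021
scene [250 227   8   7  32] [254. 230.] plate 0.088 -0.032 0.015 0.02
scene [239 234   5   5   9] [242. 236.] plate 0.08 -0.066 0.016 0.021
```

View pics/side7.png

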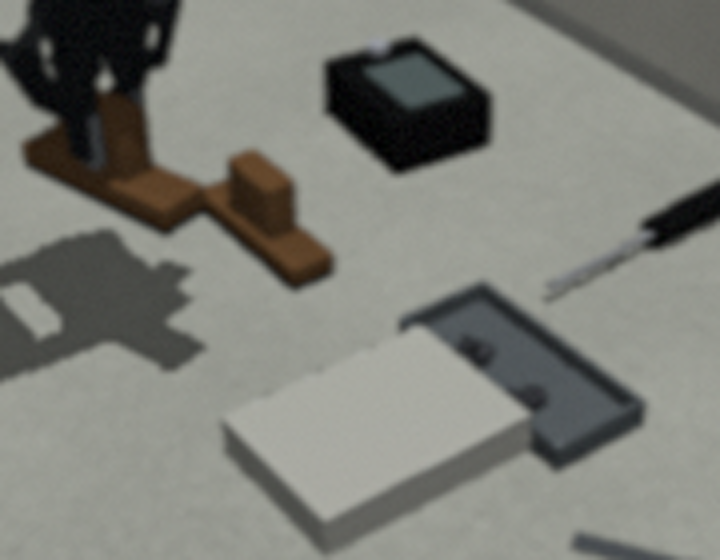

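View pics/scene7.png

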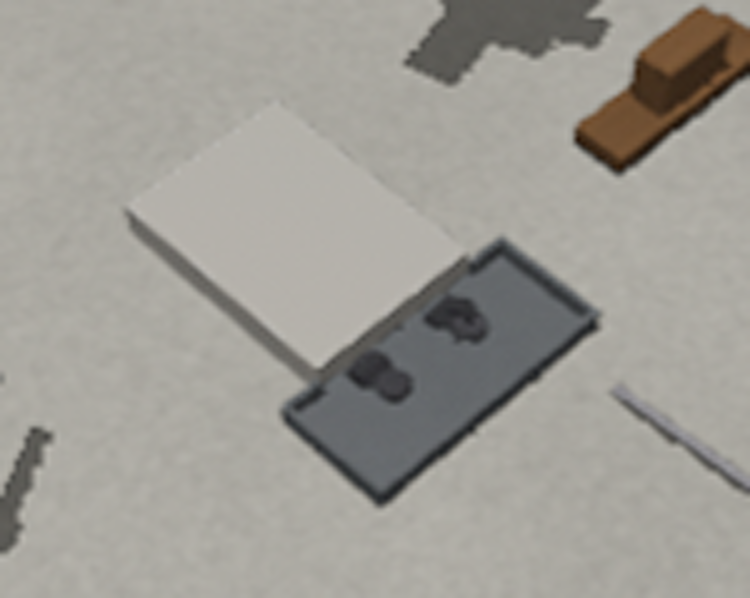

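>>> send_rows([
  [2.0,[0.1,1,-0.2],1],
  [2.0,[0.3,4,-0.6],3],
  [2.0,[0.6,8,-1.2],6],
  [2.0,[0.9,12,-1.2],9],
  [2.0,[1.2,15.5,-1.2],12],
  [2.0,[1.4,18,-1.2],14],
  [2.0,[1.4,18.7,-1.2],15],
  [2.0,[1.4,18.7,-1.2],15],
  [2.0,[1.4,18.7,-1.2],15],
])

```text
time_s: 10.35
tcp_pos: [0.5047, -0.0346, 0.1596]
tcp_rot: [-0.0, 1.0, 0.017, -0.0]
ft_force: [-0.1, -0.2, -2.2]
finger_gap: 0.0254
```

```bash
python3 - <<'E'
from h import *
f=grab('wrist'); save('wrist8.png',f['color'])
s=ctrl.state(); print(s['tcp_pos'],s['tcp_rot'])
P0=np.array([.510,-.040]);a=np.radians(2.03);ex=np.array([np.cos(a),np.sin(a)]);ey=np.array([-ex[1],ex[0]])
X=cloud(f);c=f['color'].astype(int)
d=X[...,:2]-P0; px=d@ex;py=d@ey
m=(px>.075)&(px<.135)&(np.abs(py)<.07)&(X[...,2]>.009)
ys,xs=np.where(m); print(xs.min(),xs.max(),ys.min(),ys.max())
z=np.clip((X[...,2]-.0)/.035,0,1)*255; z=np.nan_to_num(z).astype(np.uint8)
x0,x1,y0,y1=330,512,90,330
save('wrist8z.png',cv2.resize(np.hstack([cv2.cvtColor(cv2.applyColorMap(z,cv2.COLORMAP_JET),cv2.COLOR_BGR2RGB)[y0:y1,x0:x1],np.clip(c*2,0,255).astype(np.uint8)[y0:y1,x0:x1]]),None,fx=2.15,fy=2.15,interpolation=cv2.INTER_NEAREST))
np.set_printoptions(linewidth=250)
E
```

```text
[ 0.50466055 -0.03410693  0.15954461] [-2.35614716e-04  9.99843166e-01  1.77050106e-02 -3.46917422e-04]
337 391 112 254
```

View pics/wrist8.png

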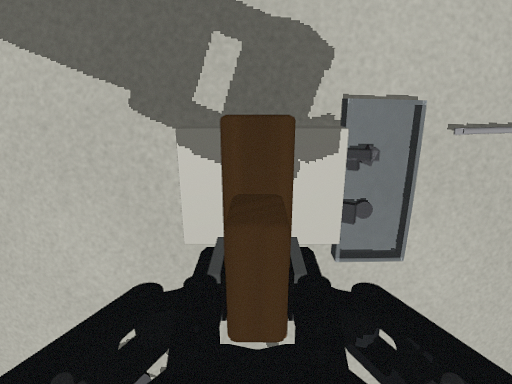

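View pics/wrist8z.png

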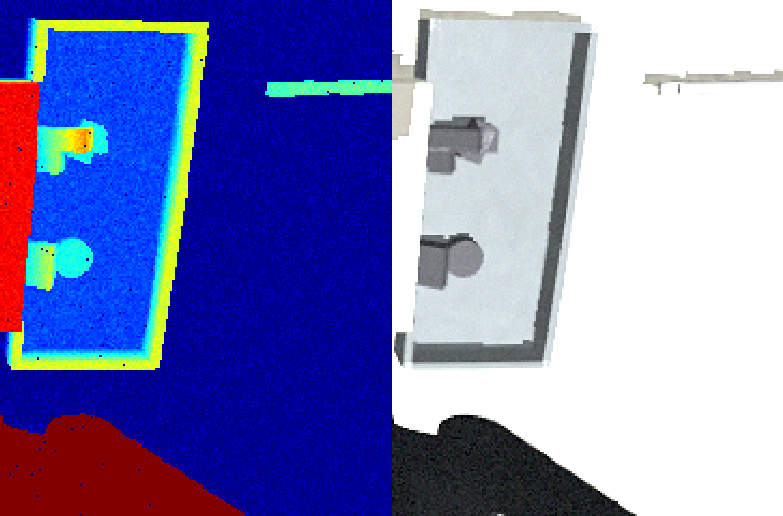

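>>> send_rows([
  [2.0,[-0.2,-1.4,0],-0.8],
  [2.0,[-0.8,-4.8,0],-2.9],
  [2.0,[-1.5,-9.0,0],-5.5],
  [2.0,[-2.2,-13.4,0],-8.2],
  [2.0,[-2.9,-17.9,0],-10.9],
  [2.0,[-3.6,-22.4,0],-13.7],
  [2.0,[-4.4,-26.9,0],-16.4],
  [2.0,[-5.0,-30.6,1],-18.7],
  [2.0,[-5.4,-33.2,2],-20.2],
  [2.0,[-5.6,-34.4,3],-21],
])

```text
time_s: 11.4
tcp_pos: [0.435, 0.3104, 0.1295]
tcp_rot: [-0.0, 0.979, 0.202, 0.0]
ft_force: [1.1, -0.9, -2.4]
finger_gap: 0.0252
```

>>> send_rows([
  [2.0,[0,0,1],0],
  [2.0,[0,0,3],0],
  [2.0,[0,0,5.5],0],
  [2.0,[0,0,7.5],0],
  [2.0,[0,0,9],0],
  [2.0,[0,0,9.7],0],
  [2.0,[0,0,9.9],0],
  [2.0,[0,0,10.0],0],
  [2.0,[0,0,10.1],0],
])

```text
time_s: 12.3
tcp_pos: [0.4379, 0.3075, 0.0297]
tcp_rot: [-0.0, 0.98, 0.199, 0.001]
ft_force: [0.5, -0.2, -2.2]
finger_gap: 0.0253
```

>>> send_rows([
  [2.0,[0,0,0.1],0],
  [2.0,[0,0,0.15],0],
  [2.0,[0,0,0.15],0],
])

```text
time_s: 12.6
tcp_pos: [0.4374, 0.3074, 0.0277]
tcp_rot: [-0.0, 0.98, 0.199, 0.0]
ft_force: [0.2, 0.2, -1.4]
finger_gap: 0.0256
```

>>> send_rows([
  [2.0,[0,0,0.05],0],
  [2.0,[0,0,0.05],0],
])

```text
time_s: 12.8
tcp_pos: [0.4374, 0.3075, 0.0276]
tcp_rot: [-0.0, 0.98, 0.199, 0.0]
ft_force: [-2.3, -0.6, 5.8]
finger_gap: 0.0253
```

>>> send_rows([
  [3.5,[0,0,0],0],
  [5,[0,0,0],0],
  [7,[0,0,0],0],
  [8.5,[0,0,0],0],
  [8.5,[0,0,0],0],
  [8.5,[0,0,0],0],
  [8.5,[0,0,0],0],
  [8.5,[0,0,-1],0],
  [8.5,[0,0,-4],0],
  [8.5,[0,0,-7],0],
])

```text
time_s: 13.8
tcp_pos: [0.4366, 0.307, 0.0976]
tcp_rot: [0.0, 0.98, 0.199, -0.001]
ft_force: [0.4, -0.3, 0.7]
finger_gap: 0.0849
```

>>> send_rows([
  [8.5,[0,0,-2.5],1],
  [8.5,[-0.3,0.6,-6],6],
  [8.5,[-1.3,3.0,-9.5],12],
  [8.5,[-2.9,6.8,-12],19],
  [8.5,[-4.7,11.1,-13.2],26],
  [8.5,[-6.5,15.4,-13.2],33],
  [8.5,[-8.4,19.8,-13.2],40],
  [8.5,[-10.2,24.1,-13.2],47],
  [8.5,[-12.0,28.4,-13.2],54],
  [8.5,[-13.7,32.2,-13.2],60],
])

```text
time_s: 14.8
tcp_pos: [0.4365, -0.0447, 0.2298]
tcp_rot: [0.0, 0.947, -0.32, 0.001]
ft_force: [0.4, -0.7, -0.4]
finger_gap: 0.0853
```

```bash
cat >> h.py <<'E'
def rel(cur,yaw,tgt):
    a=np.radians(yaw); d=np.array(tgt)-np.array(cur)
    return np.round(100*np.array([d[0]*np.cos(a)+d[1]*np.sin(a), d[0]*np.sin(a)-d[1]*np.cos(a), -d[2]]),2)
E
python3 - <<'E'
from h import *
s=ctrl.state(); print(s['tcp_pos'],s['q'][5],s['tcp_rot'])
w,x,y,z=s['tcp_rot']; print(np.degrees(2*np.arctan2(y,x)))
print(rel([.4367,-.043,.2295],-37,[.449,-.3395,.20]))
f=grab('side'); save('side9.png',f['color'])
X=cloud(f);c=f['color'].astype(int)
br=(c[...,0]>c[...,2]*1.5)&(c[...,0]-c[...,2]>20)&(np.linalg.norm(X[...,:2]-[.437,.307],axis=-1)<.1)
P=X[br]; print(P[:,2].min(),P[:,2].max(),cv2.minAreaRect((P[:,:2]*1000).astype(np.float32)))
E
```

```text
[ 0.43652182 -0.04473438  0.22982038] 0.2894096106985478 [ 6.70551874e-05  9.47493072e-01 -3.19774915e-01  9.36926826e-04]
-37.2986435263922
[18.83 22.94  2.95]
0.006735892429396647 0.0687337151447285 ((436.72698974609375, 304.4637756347656), (34.16218948364258, 126.60713958740234), 22.578096389770508)
```

View pics/side9.png

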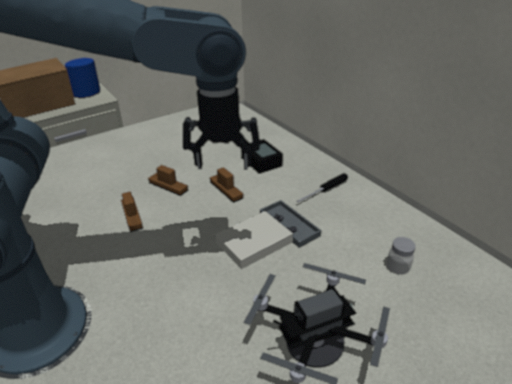

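The scraper stands upright again at side (168,181). Next, over the drone.

>>> send_rows([
  [8.5,[0.9,1.1,0.1],4],
  [8.5,[2.8,3.4,0.4],11],
  [8.5,[5.3,6.5,0.8],18.5],
  [8.5,[8.0,9.7,1.3],26],
  [8.5,[10.6,12.9,1.7],33.5],
  [8.5,[13.2,16.1,2.1],41],
  [8.5,[15.6,19.0,2.5],48.5],
  [8.5,[17.5,21.3,2.7],56],
  [8.5,[18.5,22.5,2.9],63],
  [8.5,[18.8,22.9,2.95],65],
])

```text
time_s: 15.85
tcp_pos: [0.4489, -0.3402, 0.1996]
tcp_rot: [-0.0, -0.628, 0.778, -0.0]
ft_force: [0.0, 1.3, -0.4]
finger_gap: 0.0853
```

>>> send_rows([
  [8.5,[0,0,0],0],
  [8.5,[0,0,0],0],
])

```text
time_s: 16.05
tcp_pos: [0.4492, -0.3379, 0.1996]
tcp_rot: [0.0, -0.63, 0.776, 0.0]
ft_force: [-0.0, -0.0, -0.1]
finger_gap: 0.0851
```

```bash
python3 - <<'E'
from h import *
s=ctrl.state(); print(s['tcp_pos'],s['q'][5])
w,x,y,z=s['tcp_rot']; print(np.degrees(2*np.arctan2(y,x)))
f=grab('wrist'); save('wrist10.png',f['color'])
X=cloud(f)
m=(np.linalg.norm(X[...,:2]-[.45,-.34],axis=-1)<.1)&(np.abs(X[...,2]-.118)<.006)
m=cv2.morphologyEx(m.astype(np.uint8),cv2.MORPH_OPEN,np.ones((9,9),np.uint8))
nl,lab,st,ce=cv2.connectedComponentsWithStats(m)
for j in range(1,nl):
    P=X[lab==j]; print('batt top',st[j],P.mean(0).round(4),cv2.minAreaRect((P[:,:2]*1000).astype(np.float32)))
E
```

```text
[ 0.44922111 -0.33785806  0.19958669] 0.9312063872868628
258.13300747803504
batt top [ 231  150   50  102 4643] [ 0.4508 -0.3369  0.1188] ((447.90234375, -336.3974914550781), (36.07622528076172, 80.8763198852539), 78.01823425292969)
```

View pics/wrist10.png

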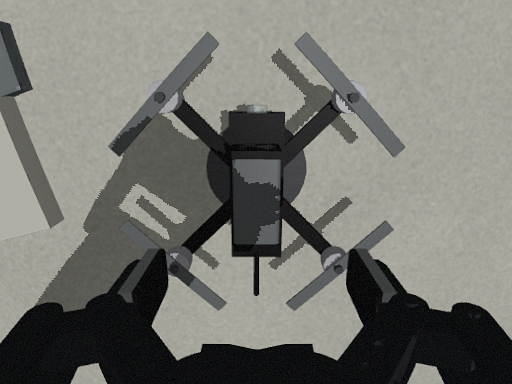

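>>> send_rows([
  [8.5,[0,0,1],0],
  [8.5,[0,0,3],0],
  [8.5,[0,0,5.5],0],
  [8.5,[0,0,8],0],
  [8.5,[0,0,9.7],0],
  [8.5,[0,0,10.8],0],
  [8.5,[0,0,11.2],0],
  [8.5,[0,0,11.3],0],
  [8.5,[0,0,11.3],0],
])

```text
time_s: 17.0
tcp_pos: [0.4496, -0.3391, 0.0871]
tcp_rot: [0.0, -0.629, 0.777, -0.001]
ft_force: [-0.0, 0.7, 0.8]
finger_gap: 0.0852
```

>>> send_rows([
  [6.5,[0,0,0],0],
  [5.0,[0,0,0],0],
  [4.2,[0,0,0],0],
  [3.8,[0,0,0],0],
  [3.0,[0,0,0],0],
  [3.0,[0,0,0],0],
  [3.0,[0,0,0],0],
  [3.0,[0,0,0],0],
], grip_force=80)

```text
time_s: 17.8
tcp_pos: [0.4495, -0.3386, 0.0868]
tcp_rot: [0.0, -0.629, 0.777, -0.0]
ft_force: [0.5, 4.1, 6.0]
finger_gap: 0.0349
```

```bash
python3 - <<'E'
from h import *
f=grab('side'); save('side11.png',cv2.resize(f['color'][220:384,220:420],None,fx=3.6,fy=3.6,interpolation=cv2.INTER_CUBIC))
s=ctrl.state(); print(s['tcp_pos'],s['ft_force'],s['finger_gap'])
E
```

```text
[ 0.4494686  -0.33858836  0.08680576] [-0.46613719  2.71543812  5.30816043] 0.03448258700386007
```

View pics/side11.png

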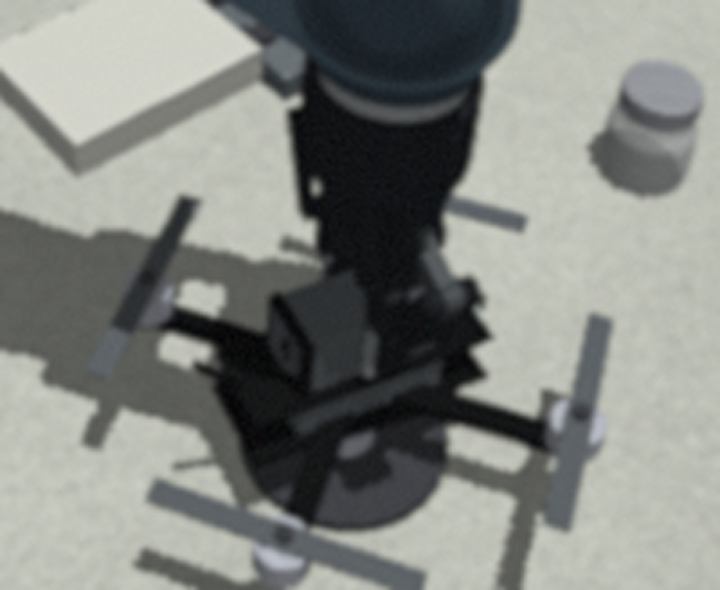

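>>> send_rows([
  [3.0,[0,0,-0.3],0],
  [3.0,[0,0,-1],0],
  [3.0,[0,0,-2],0],
  [3.0,[0,0,-3.2],0],
  [3.0,[0,0,-4.5],0],
  [3.0,[0,0,-6],0],
  [3.0,[0,0,-7.2],0],
  [3.0,[0,0,-8],0],
  [3.0,[0,0,-8.3],0],
  [3.0,[0,0,-8.3],0],
])

```text
time_s: 18.85
tcp_pos: [0.4492, -0.3388, 0.1697]
tcp_rot: [-0.0, -0.629, 0.777, -0.0]
ft_force: [-0.3, 0.2, -4.1]
finger_gap: 0.0347
```

```bash
python3 - <<'E'
from h import *
f=grab('side'); save('side12.png',f['color'])
s=ctrl.state(); print(s['tcp_pos'],s['ft_force'],s['torque'],s['finger_gap'])
print(rel([.449,-.3387,.170],-102,[.510,-.0405,.167]))
E
```

```text
[ 0.44898758 -0.33850848  0.16903597] [ 0.04027817 -0.17566262 -4.80229202] [-0.02487956 -0.01816383  0.02474468] 0.03486892426656348
[-30.44   0.23   0.3 ]
```

View pics/side12.png

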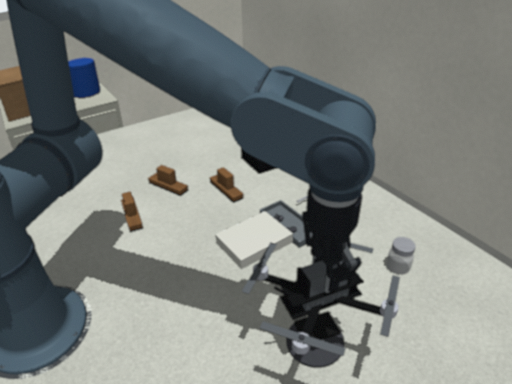

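>>> send_rows([
  [3.0,[-0.4,0,0],0],
  [3.0,[-1.5,0,0],0],
  [3.0,[-3.3,0,0],0],
  [3.0,[-5.6,0,0],0],
  [3.0,[-8.2,0.1,0],0],
  [3.0,[-10.8,0.1,0],0],
  [3.0,[-13.4,0.1,0.1],0],
  [3.0,[-16,0.1,0.1],0],
  [3.0,[-18.6,0.1,0.2],0],
  [3.0,[-21.2,0.2,0.3],0],
])

```text
time_s: 19.9
tcp_pos: [0.4911, -0.1283, 0.1661]
tcp_rot: [0.0, -0.63, 0.777, 0.0]
ft_force: [0.3, -0.4, -4.6]
finger_gap: 0.0349
```

>>> send_rows([
  [3.0,[-2.6,0,0],0],
  [3.0,[-5.0,0,0],0],
  [3.0,[-7.0,0,0],0],
  [3.0,[-8.3,0,0],0],
  [3.0,[-9.0,0,0],0],
  [3.0,[-9.2,0,0],0],
  [3.0,[-9.2,0,0],0],
  [3.0,[-9.2,0,0],0],
  [3.0,[-9.2,0,0],0],
  [3.0,[-9.2,0,0],0],
])

```text
time_s: 20.9
tcp_pos: [0.5103, -0.0414, 0.1663]
tcp_rot: [-0.0, -0.629, 0.777, 0.0]
ft_force: [-0.8, 0.0, -5.4]
finger_gap: 0.0349
```

```bash
python3 - <<'E'
from h import *
s=ctrl.state(); print(s['time_s'],s['tcp_pos'],s['ft_force'],s['finger_gap'],np.abs(s['qd']).max())
for n in ['side','scene']:
    f=grab(n); save(n+'13.png',f['color'])
    X=cloud(f); c=f['color'].astype(int)
    # props at z~.16
    hsv=c.max(-1)
    m=(np.linalg.norm(X[...,:2]-[.51,-.04],axis=-1)<.16)&(np.linalg.norm(X[...,:2]-[.51,-.04],axis=-1)>.085)&(X[...,2]>.13)&(X[...,2]<.19)&(hsv>85)
    P=X[m]; print(n,len(P),P.mean(0),cv2.minAreaRect((P[:,:2]*1000).astype(np.float32)))
    Q=P-P.mean(0); A=np.c_[Q[:,:2],np.ones(len(Q))]; k=np.linalg.lstsq(A,Q[:,2],rcond=None)[0]; print(' tilt',np.hypot(*k[:2]),' z',P[:,2].min(),P[:,2].max())
    br=(c[...,0]>c[...,2]*1.5)&(c[...,0]-c[...,2]>20)&(np.linalg.norm(X[...,:2]-[.437,.307],axis=-1)<.1)
    P=X[br]
    if len(P)>20: print(n,'scraper',P[:,2].min(),P[:,2].max(),cv2.minAreaRect((P[:,:2]*1000).astype(np.float32)))
E
```

```text
20.9 [ 0.51034802 -0.04142776  0.16627305] [-0.84954538  0.030719   -5.39824637] 0.034877215048344436 0.0030431368962963706
side 461 [ 0.51428473 -0.07515106  0.15587324] ((507.38922119140625, -45.17008972167969), (239.25857543945312, 242.7362060546875), 37.05570983886719)
 tilt 0.009010807587258264  z 0.13361723016468272 0.16429617617546063
side scraper 0.006375360985325353 0.06718468820752833 ((437.55865478515625, 303.91729736328125), (34.10788345336914, 127.2420654296875), 22.965375900268555)
scene 928 [ 0.53638717 -0.07691582  0.15739874] ((514.0618896484375, -47.412200927734375), (244.56507873535156, 234.98727416992188), 39.52968215942383)
 tilt 0.0059135330992890495  z 0.13191725803586637 0.1641160362288437
scene scraper -0.003211223956875983 0.06586668754031551 ((436.076416015625, 310.184326171875), (43.88368225097656, 143.7402801513672), 27.831310272216797)
```

View pics/side13.png

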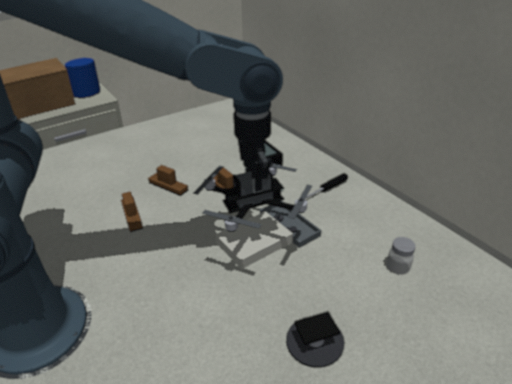

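View pics/scene13.png

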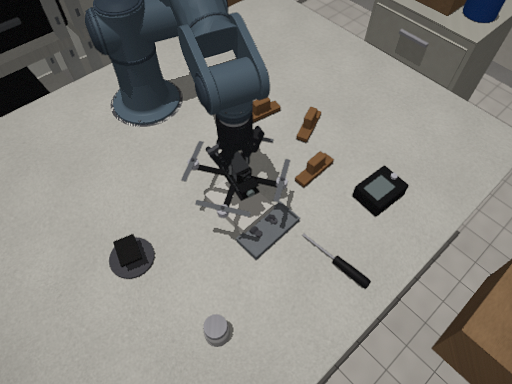

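The drone is level (tilt about 0.01 rad) over the plate's middle, with its props at about 0.16 m, so the underside is about 0.13 m. The chips are in the trough at scene (265,226) and the scraper stands at scene (309,124). I'll let it settle briefly, then hand in.

>>> send_rows([
  [3.0,[0,0,0],0],
  [3.0,[0,0,0],0],
  [3.0,[0,0,0],0],
  [3.0,[0,0,0],0],
  [3.0,[0,0,0],0],
])

```text
time_s: 21.5
tcp_pos: [0.5104, -0.0409, 0.1663]
tcp_rot: [-0.0, -0.629, 0.777, -0.0]
ft_force: [-0.2, -0.3, -4.8]
finger_gap: 0.0351
```

```bash
python3 - <<'E'
from h import *
s=ctrl.state(); print(s['time_s'],s['tcp_pos'],s['ft_force'],s['finger_gap'],np.abs(s['qd']).max())
print(job.finish_job())
E
```

```text
21.5 [ 0.51039699 -0.04090634  0.16630024] [-0.16735897 -0.33729803 -4.80357756] 0.03511815765722274 0.0016648048744324342
the job is handed in; nothing more can be done
None
```

I pushed all four chips into the trough with the leftmost scraper and set that scraper back upright on its original spot. I then lifted the drone by its battery and handed the job in at 21.5 s while holding it over the plate. The hand-in gave no verdict.

**Last checks:**
- **Drone:** it is level, with a measured tilt of about 0.01 rad. The gripper is within about 2 mm of the plate's middle. The underside is about 10 cm above the plate, worked out from the lift height and the propeller height. Joint speeds were near zero, and the wrist carries about 4.8 N, so the grip holds.
- **Scraper:** it stands upright and let go at about (0.437, 0.307), well clear of plate and trough.
- **Chips:** two pairs lie in the trough. One chip in each pair leans on its partner, with tops at or below about 25 mm above the bench, so I judged their undersides to be under the 22 mm limit. I did not measure that directly.
- **Bystanders:** the charger, jar and screwdriver look unmoved in the pictures.

**Disagreement:** the cameras differed by 3 to 7 mm on the plate and scraper positions, with the wrist camera reading high in y. I used values in between, and neither the grasps nor the scrape suffered from it.

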